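Fit the slim sanding drum to the spindle sander

ROBOT

A 6-joint arm with a two-finger parallel gripper is mounted at the origin on the work surface. World frame = base frame: x ahead of the robot, y to its left, z up, the work surface at z = 0. Lengths are in m, angles in rad, forces in N, time in s.
With the tool pointing down it reaches from about 0.35 to 0.85 m from the base axis. Payload 8.1 kg.
Tool frame: the origin (TCP) lies midway between the tips of the shut fingers; the grasp point (between the pads) lies 19 mm behind it; z points along the fingers, y is the line along which they close (so a half turn about z gives the same grasp; the last joint's range is limited). The gripper opens to 93 mm and grips with 3 to 60 N. Pads are 15 mm wide; open, the fingers measure 128 mm over their backs; the gripper's body (75 mm by 188 mm) begins 65 mm behind the grasp point.
Start: joints at [1.086, 0.13, 1.488, -0, 1.523, -0.085], TCP at [0.234, 0.553, 0.219] pointing down, gripper open.
Joint ranges: [-2.96, 2.96], [-0.89, 2.26], [0.02, 2.5], [-1.34, 4.48], [0, 2.73], [-2.66, 2.66]. Speed limits (rad/s): [2.39, 2.39, 2.79, 3.14, 3.14, 3.14].

INTERFACE

Orientations are given as [roll, pitch, yaw] about the fixed x, y, z axes, in that order (R = Rz(yaw) Ry(pitch) Rx(roll)).
In Python, from workcell import manip gives the robot as it stands.
- The arm moves only by the shell command python3 -m pendant 'ROWS' [OPENING] [FORCE]. ROWS is JSON, a list that holds one entry, the list of rows, each a list of 6 numbers: the shift along the tool's x, y, z scaled (see below), then the turn, a rotation vector about the tool's x, y, z scaled (see below). A call has exactly 8 rows; each row shifts and turns the commanded pose from where the row before left it, along the tool's axes as they then stand; what a row does not reach is not made up. The controller multiplies each number of a shift by 0.4 m and each number of a turn by 360 degrees. A row lasts 1/10 s, in which the tool goes at most 50 mm and 8.59 degrees, less where a joint would pass 70% of its speed; a pose out of reach is approached as far as the arm can. A call with a number of a shift or a turn outside -1 to 1 is refused whole. A call with a gripper value outside its range is refused whole. OPENING is the finger opening in mm, from 0 to 93, set as the call begins (- or left out, the last holds). The fingers move at their own pace and stop on an object; FORCE is the grip in N (left out, the last holds). Time passes only in rows, so rows that do not move let the fingers close, or fill a call up. It gives the time, the measured TCP pose, the force, the opening and the grip force at its end, in the units of the state.
- manip.sense(): the state, without advancing time (a new reading comes with each control period).
- manip.grab_frame(name): name is "scene" or "top"; returns a dict with "color" (420x560x3 uint8, blue, green, red), "mtx" (3x3 intrinsics, pixels), "eye" and "rotation" of the camera in the world. Camera axes: x right, y down, z forward; pixel columns grow to the right and rows downward; lengths in m; the calibration is good to about 2 mm. A picture is of the moment at which its call begins. There is no depth.
- manip.job_done(): hands the job in; it is judged then, once.
Trained networks look in a picture, given as the dict that the camera call returned (one of the last four; its "shot" number tells which), for a name from the list of things; names that differ only in an ending like _2 or _b are one class to them, and where a whole thing is asked for, a point or a joint stands for the part that bears it (a point fixed in the world has none). Each returns a list of dicts, best first, with "conf" (0 to 1); they miss things now and then, are a little off and sometimes report something else, mostly with a low value. They report only what shows in the picture. A call takes as long as a camera call.
- manip.search_frame(picture, name): "position" ([x, y, z] in m, in world coordinates, good to about 4 mm: the middle of the surface that is visible of it).
- manip.outline_of(picture, name): "region" (420x560 bool, what is visible of it).
- manip.place_of(picture, name): "position" ([x, y, z] in m, in world coordinates, good to about 4 mm: a listed point, or the origin of a listed thing).
The state is a dict: "time": time; "q": joint angles; "joint_vel": joint speeds; "joint_torque": joint torques, N m; "tcp_pos": TCP position; "tcp_rot": TCP orientation; "wrist_force": force on the tool from outside, world axes, zero at the start; "ft_torque": the same for the moment, N m; "opening": finger opening in m; "grip_force": force on a finger pad.
Only numpy, scipy, OpenCV 4.12 (cv2) and the standard library are available. Lean on these libraries where they do the work, as an engineer would, in place of code of your own. Each camera call takes 0.05 s, during which the arm holds its last target. There are 200 camera calls.

TASK

Set the spindle sander up for the tight inner curves of a violin. Take the dust cap off the spindle and leave it in the shallow tray, then put the slimmest sanding drum into the spindle by its tapered shank, without forcing it in by hand, and let go. Tap it down with the wooden mallet until it is fully home, and stand the mallet back upright on its rubber pad, leaving the other things on the bench as they are.

Things in the scene. Friction and masses are not known exactly. Their poses are not given: they have to be found in the camera images.
- spindle_mouth (a point): centre of the open upper rim of the sander's spindle, axis z up. The sander is a low grey cast block 160 x 140 x 28 mm fixed to the bench with a steel nose of 40 mm diameter in its middle; the rim is 75 mm above the bench. In it is a tapered socket, 24 mm wide at the mouth and 17 mm at its bottom, 34 mm below the rim. The dust cap covers it
- sleeve (a joint): how far the taper has been driven in (m): 0 as found, 0.010 fully home. It is stiff: it yields only above about 9 N of downward load (the drum's or the mallet's weight does not move it), gives a little with every tap or press beyond that, stays where it is left and stops dead when home
- cap_knob (a point): dust cap of dark wood, upright on the spindle nose: a disc 54 mm in diameter with a 10 mm skirt that fits loosely (3 mm) over the nose, and an upright knob 22 mm in diameter and 44 mm tall above the disc. This point is on the knob's axis, 42 mm above the cap's lower edge, 24 mm above the disc and 20 mm below the knob's top. About 60 g
- tray_in (a point): centre of the inner floor of a shallow open wooden tray, 140 (x) x 160 (y) x 25 mm outside, walls and floor about 4 mm, fixed to the bench; axes along its sides
- rack: light wooden block 230 (x) x 85 (y) x 50 mm, fixed to the bench, with three places 75 mm apart along its x for the three drums, which stand in it upright, shank down, in any order; origin under its centre
- slim_drum_mid (a point): the slimmest of the three sanding drums: this point is the middle of its brown gritty cylinder, 26 mm in diameter and 70 mm long. Below the cylinder is a steel collar, 34 mm in diameter and 6 mm thick, then the tapered shank. An arbor stub, 16 mm wide, ends 43 mm above this point. About 150 g
- slim_drum_tip (a point): tip of the slim drum's steel shank, on its axis (z up the drum), 86 mm below the cylinder's middle. The shank is 45 mm long and tapers from 23 to 15 mm at the tip. Set loosely in the spindle, the tip rests on the socket's bottom with the collar 11 mm above the rim; fully home, the collar is 1 mm above the rim
- mid_drum_mid (a point): middle of a like drum of 38 mm diameter and the same height, in the rack; to be left alone
- fat_drum_mid (a point): middle of a like drum of 52 mm diameter and the same height, in the rack; to be left alone
- mallet_handle (a point): round carver's mallet of light wood, standing on its head with the handle up: head 52 mm in diameter and 55 mm tall, then a handle 26 mm in diameter to a total height of 140 mm. This point is on the handle's axis, 95 mm above the head's flat lower face, which does the tapping. About 280 g
- pad_top (a point): centre of the top of the round black rubber pad that the mallet stands on, 110 mm in diameter and 4 mm thick, fixed to the bench
- glue: bystander: white glue bottle 48 mm in diameter and 130 mm tall, origin under its centre; to be left alone
- jar: bystander: amber jar 64 mm in diameter and 75 mm tall, origin under its centre; to be left alone
- clamp: bystander: spool-shaped wooden clamp 32 mm in diameter and 68 mm tall, standing, origin under its centre; to be left alone
- maple: bystander: maple block 35 x 50 x 25 mm, origin under its centre; to be left alone

How it is judged:
On the way, in this order (a step that is already met when the one before it is completed fails the run):
1. the dust cap lies in the tray, let go (x of cap_knob in the frame of tray_in between -0.066 and 0.066 m and y of cap_knob in the frame of tray_in between -0.076 and 0.076 m and z of cap_knob in the frame of tray_in below 0.052 m and contact force between the fingers and cap below 0.1 N and linear speed of cap below 0.03 m/s), for 0.2 s.
2. the slim drum stands in the spindle, let go, not yet driven in (less than 4 mm) (horizontal distance between slim_drum_tip and spindle_mouth below 0.005 m and angle between slim_drum_mid's own z axis and vertical below 0.09 rad and contact force between the fingers and slim_drum below 0.1 N and z of slim_drum_tip in the frame of spindle_mouth below -0.03 m and value of joint sleeve below 0.004 m), for 0.2 s.
3. the mallet has driven the drum home (value of joint sleeve above 0.0085 m and contact force between mallet and slim_drum above 0.5 N).
At the end, for the whole second after the job is handed in: The slim drum is in the spindle, on its axis within 5 mm, within 5 degrees of upright, the taper driven at least 8.5 of its 10 mm and the shank down on the socket's bottom; the cap lies inside the tray; the mallet stands upright on its pad, within 35 mm of its centre; all released and at rest (value of joint sleeve above 0.0085 m and horizontal distance between slim_drum_tip and spindle_mouth below 0.005 m and angle between slim_drum_mid's own z axis and vertical below 0.09 rad and contact force between the fingers and slim_drum below 0.1 N and z of slim_drum_tip in the frame of spindle_mouth below -0.0415 m and x of cap_knob in the frame of tray_in between -0.066 and 0.066 m and y of cap_knob in the frame of tray_in between -0.076 and 0.076 m and z of cap_knob in the frame of tray_in below 0.052 m and contact force between the fingers and cap below 0.1 N and horizontal distance between mallet_handle and pad_top below 0.035 m and angle between mallet_handle's own z axis and vertical below 0.1 rad and z of mallet_handle in the frame of pad_top below 0.1 m and contact force between the fingers and mallet below 0.1 N and linear speed of each of mallet, slim_drum, cap below 0.02 m/s); the robot touches nothing.
It fails at once if the drum is forced in by hand (gripped or pushed by the fingers while more than 4 mm driven) (value of joint sleeve above 0.004 m and contact force between the fingers and slim_drum above 1 N).
It fails at once if another drum or a bystander is moved by more than 30 mm (distance of any of mid_drum_mid, fat_drum_mid, glue, jar, clamp, maple from where it was at the start of the episode above 0.03 m).
It also fails if it takes over 72 s, if anything falls off the work surface, if the arm or the gripper's body presses on something with over 40 N, if the wrist force passes 120 N, or if a joint passes its speed limit or range.

## Working session

There is one attempt and no reset: what is moved stays moved. The work goes in short steps, Python scripts to look and compute and a shell command to move; the robot and the scene stay as the last step left them, time stands still between calls to the robot, and variables do not carry over. Pictures are saved under pics/ and viewed, at most 13 in all, crops included, and the job is handed in when it is done.

```bash
ls; mkdir -p pics
cat > h.py <<'E'
from workcell import manip
import numpy as np, cv2
from scipy.spatial.transform import Rotation as R
def look(names, cams=("top","scene"), save=None):
    for c in cams:
        f=manip.grab_frame(c)
        if save: cv2.imwrite(f"pics/{save}_{c}.png", f["color"])
        for n in names:
            r=manip.place_of(f,n)
            print(c,n,[(np.round(d["position"],4).tolist(),round(d["conf"],2)) for d in r[:2]])
def st():
    s=manip.sense(); print({k:np.round(s[k],3).tolist() for k in("time","q","tcp_pos","tcp_rot","wrist_force","opening","grip_force")})
E
python3 - <<'E'
from h import *
st()
look("spindle_mouth cap_knob tray_in rack slim_drum_mid slim_drum_tip mid_drum_mid fat_drum_mid mallet_handle pad_top glue jar clamp maple".split(),save="a")
f=manip.sense()
print(R.from_euler('xyz',f["tcp_rot"]).as_matrix().round(3))
st()
E
```

```text
pics
{'time': 0.0, 'q': [1.086, 0.131, 1.489, -0.0, 1.523, -0.085], 'tcp_pos': [0.233, 0.552, 0.218], 'tcp_rot': [-3.14, -0.0, 2.742], 'wrist_force': [-0.558, 0.496, -0.399], 'opening': 0.093, 'grip_force': 0.0}
top spindle_mouth [([0.5608, 0.022, 0.0757], 0.67), ([0.4001, -0.275, 0.1055], 0.18)]
top cap_knob [([0.5598, 0.0195, 0.1049], 0.58), ([0.3617, -0.1015, 0.0043], 0.58)]
top tray_in [([0.6152, -0.2568, 0.0048], 0.8)]
top rack [([0.4937, 0.3045, -0.0031], 0.56)]
top slim_drum_mid [([0.4942, 0.3013, 0.0895], 0.47)]
top slim_drum_tip []
top mid_drum_mid [([0.5685, 0.3035, 0.0913], 0.78)]
top fat_drum_mid [([0.4179, 0.3047, 0.0924], 0.81)]
top mallet_handle [([0.4001, -0.2744, 0.099], 0.7)]
top pad_top [([0.4011, -0.2731, 0.0047], 0.9), ([0.6126, -0.2532, 0.0017], 0.32)]
top glue []
top jar [([0.7443, -0.0304, 0.0003], 0.84)]
top clamp [([0.3642, -0.1008, 0.003], 0.67)]
top maple [([0.3647, 0.1198, -0.0004], 0.65), ([0.731, 0.1342, 0.0018], 0.59)]
scene spindle_mouth [([0.5559, 0.0169, 0.0748], 0.6)]
scene cap_knob [([0.5598, 0.0274, 0.1071], 0.7)]
scene tray_in [([0.6124, -0.2579
[... 256 characters left out ...]
 0.62)]
scene fat_drum_mid [([0.4182, 0.3041, 0.0911], 0.92)]
scene mallet_handle [([0.4025, -0.275, 0.0937], 0.62)]
scene pad_top [([0.4006, -0.2805, 0.0048], 0.71)]
scene glue [([0.7358, 0.1332, -0.0022], 0.61)]
scene jar [([0.745, -0.0344, 0.0015], 0.81)]
scene clamp [([0.3644, -0.0987, -0.0042], 0.63), ([0.415, 0.3018, 0.0911], 0.55)]
scene maple [([0.3593, 0.1198, 0.0017], 0.76), ([0.6132, -0.2616, 0.0063], 0.19)]
[[-0.921  0.389 -0.   ]
 [ 0.389  0.921 -0.   ]
 [ 0.    -0.    -1.   ]]
{'time': 1.5, 'q': [1.086, 0.13, 1.488, 0.0, 1.523, -0.085], 'tcp_pos': [0.234, 0.553, 0.219], 'tcp_rot': [-3.142, -0.0, 2.742], 'wrist_force': [0.393, -0.797, 0.878], 'opening': 0.093, 'grip_force': 0.0}
```

View pics/a_top.png

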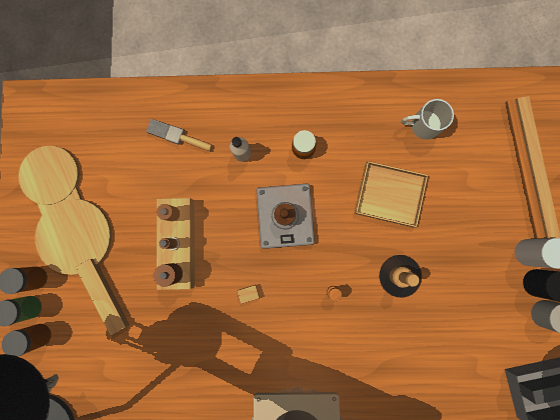

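View pics/a_scene.png

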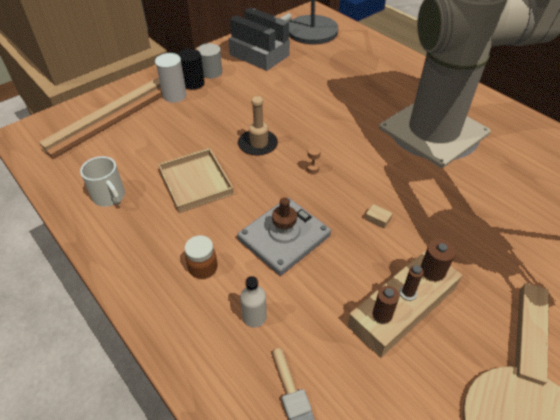

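The top view shows the sander with its cap at (285,213), the rack at (173,243) with the slim drum in the middle, the tray at (393,194) and the mallet at (405,277). The network positions agree with both pictures. I'll start moving and turn the tool to yaw π.

```bash
python3 -m pendant '[[[0,0,0,0,0,-0.0212],[0,0,0,0,0,-0.0212],[0,0,0,0,0,-0.0212],[-0.0625,-0.1025,0,0,0,0],[-0.0625,-0.1025,0,0,0,0],[-0.0625,-0.1025,0,0,0,0],[-0.0625,-0.1025,0,0,0,0],[-0.0625,-0.1025,0,0,0,0]]]' 50 20
python3 -m pendant '[[[-0.0625,-0.1025,0,0,0,0],[-0.0625,-0.1025,0,0,0,0],[-0.0625,-0.1025,0,0,0,0],[-0.0625,-0.1025,0,0,0,0],[-0.0625,-0.1025,0,0,0,0],[-0.0625,-0.1025,0,0,0,0],[-0.0625,-0.1025,0,0,0,0],[-0.0625,-0.1025,0,0,0,0]]]'
```

```text
time: 2.3
tcp_pos: [0.3591, 0.3461, 0.2188]
tcp_rot: [3.141, 0.001, -3.141]
wrist_force: [0.7, 0.1, -0.8]
opening: 0.0502
grip_force: 0.0
time: 3.1
tcp_pos: [0.5592, 0.0177, 0.2189]
tcp_rot: [3.141, 0.001, 3.141]
wrist_force: [0.5, 1.1, 0.7]
opening: 0.0501
grip_force: 0.0
```

```bash
python3 -m pendant '[[[0,0.008,0.06,0,0,0],[0,0,0.06,0,0,0],[0,0,0.06,0,0,0],[0,0,0.06,0,0,0],[0,0,0.05,0,0,0],[0,0,0.03,0,0,0],[0,0,0,0,0,0],[0,0,0,0,0,0]]]'
python3 -m pendant '[[[0,0,0,0,0,0],[0,0,0,0,0,0],[0,0,0,0,0,0],[0,0,0,0,0,0],[0,0,0,0,0,0],[0,0,0,0,0,0],[0,0,0,0,0,0],[0,0,-0.02,0,0,0]]]' 0 15
```

```text
time: 3.9
tcp_pos: [0.5588, 0.0228, 0.0913]
tcp_rot: [3.142, 0.001, 3.141]
wrist_force: [0.2, -0.7, -0.1]
opening: 0.0499
grip_force: 0.0
time: 4.7
tcp_pos: [0.5574, 0.0228, 0.0975]
tcp_rot: [3.142, -0.002, 3.141]
wrist_force: [0.5, -0.4, -1.3]
opening: 0.0213
grip_force: 15.0
```

```bash
python3 -m pendant '[[[0,0,-0.1,0,0,0],[0,0,-0.1,0,0,0],[-0.0233,-0.1167,0,0,0,0],[-0.0233,-0.1167,0,0,0,0],[-0.0233,-0.1167,0,0,0,0],[-0.0233,-0.1167,0,0,0,0],[-0.0233,-0.1167,0,0,0,0],[-0.0233,-0.1167,0,0,0,0]]]'
python3 - <<'E'
from h import *
st(); look(["cap_knob","tray_in"],save="b"); look(["spindle_mouth"])
E
```

```text
time: 5.5
tcp_pos: [0.6142, -0.259, 0.1787]
tcp_rot: [3.141, -0.0, 3.141]
wrist_force: [1.0, -0.5, -0.7]
opening: 0.0216
grip_force: 15.0
{'time': 5.5, 'q': [-0.476, 0.329, 1.332, 0.0, 1.481, -2.047], 'tcp_pos': [0.614, -0.259, 0.179], 'tcp_rot': [3.141, -0.0, 3.141], 'wrist_force': [1.005, -0.542, -0.721], 'opening': 0.022, 'grip_force': 14.998}
top cap_knob [([0.6162, -0.2564, 0.1942], 0.45)]
top tray_in [([0.6135, -0.2525, 0.0039], 0.97)]
scene cap_knob [([0.613, -0.2546, 0.1927], 0.63)]
scene tray_in [([0.6108, -0.2609, 0.0058], 0.79)]
top spindle_mouth [([0.5636, 0.0229, 0.0738], 0.85)]
scene spindle_mouth [([0.5577, 0.0195, 0.0771], 0.66), ([0.4019, -0.2781, 0.0031], 0.49)]
```

View pics/b_scene.png

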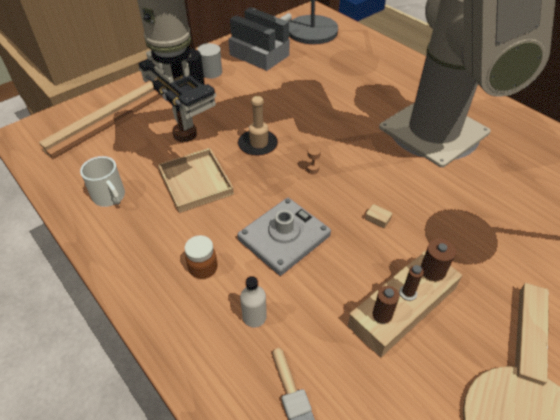

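The cap is held over the tray, around pixel (185,132), and the spindle at (285,220) is uncovered. Next I lower the cap, release it and retreat.

```bash
python3 -m pendant '[[[0,0,0.075,0,0,0],[0,0,0.075,0,0,0],[0,0,0.075,0,0,0],[0,0,0.075,0,0,0],[0,0,0.04,0,0,0],[0,0,0.022,0,0,0],[0,0,0,0,0,0],[0,0,0,0,0,0]]]'
python3 -m pendant '[[[0,0,0,0,0,0],[0,0,0,0,0,0],[0,0,0,0,0,0],[0,0,0,0,0,0],[0,0,-0.05,0,0,0],[0,0,-0.1,0,0,0],[0,0,-0.1,0,0,0],[0,0,-0.1,0,0,0]]]' 50
python3 - <<'E'
from h import *
look(["cap_knob"],cams=("scene",))
f=manip.grab_frame("top"); r=manip.place_of(f,"spindle_mouth"); print([(d["position"].round(4) if hasattr(d["position"],"round") else d["position"],d["conf"]) for d in r])
np.savez("top.npz",**{k:f[k] for k in("color","mtx","eye","rotation")})
s=manip.grab_frame("scene"); np.savez("scene.npz",**{k:s[k] for k in("color","mtx","eye","rotation")})
E
```

```text
time: 6.8
tcp_pos: [0.6153, -0.2576, 0.0355]
tcp_rot: [-3.141, 0.002, -3.142]
wrist_force: [0.8, 0.6, -0.8]
opening: 0.0213
grip_force: 15.0
time: 7.6
tcp_pos: [0.614, -0.2571, 0.1752]
tcp_rot: [3.141, -0.0, 3.141]
wrist_force: [1.2, -0.3, 0.1]
opening: 0.0498
grip_force: 0.0
scene cap_knob [([0.6183, -0.2518, 0.0423], 0.65)]
[([0.5631, 0.0188, 0.0764], 0.96)]
```

```bash
python3 -m pendant '[[[0.0252,0.1169,-0.01,0,0,0],[0.0252,0.1169,-0.01,0,0,0],[0.0252,0.1169,-0.01,0,0,0],[0.0252,0.1169,-0.01,0,0,0],[0.0252,0.1169,-0.01,0,0,0],[0.0252,0.1169,-0.01,0,0,0],[0.0252,0.1169,-0.01,0,0,0],[0.0252,0.1169,-0.01,0,0,0]]]' 60
python3 -m pendant '[[[0.0252,0.1169,-0.01,0,0,0],[0.0252,0.1169,-0.01,0,0,0],[0.0252,0.1169,-0.01,0,0,0],[0.0252,0.1169,-0.01,0,0,0],[0,0,0.02,0,0,0],[0,0,0.02,0,0,0],[0,0,0,0,0,0],[0,0,0,0,0,0]]]'
cat > rim.py <<'E'
import numpy as np,cv2,sys
for c in("top","scene"):
    d=np.load(c+".npz"); K,Rm,e=d["mtx"],d["rotation"],d["eye"]
    p=Rm.T@(np.array([.56,.02,.075])-e); u=K@p/p[2]; u=u[:2]; print(c,u,"f/Z",K[0,0]/p[2])
    x,y=u.astype(int); cr=d["color"][y-30:y+30,x-40:x+40]
    im=cv2.resize(cr,None,fx=5,fy=5,interpolation=cv2.INTER_CUBIC)
    for th in(0,): 
        pass
    cv2.imwrite(f"pics/rim_{c}.png",im); print("crop origin",x-40,y-30)
a=[cv2.imread(f"pics/rim_{c}.png") for c in("top","scene")]
cv2.imwrite("pics/rim.png",np.hstack(a))
E
python3 rim.py
```

```text
time: 8.65
tcp_pos: [0.5318, 0.1184, 0.2037]
tcp_rot: [-3.141, -0.004, 3.141]
wrist_force: [0.7, 0.8, 0.8]
opening: 0.06
grip_force: 0.0
time: 9.45
tcp_pos: [0.4933, 0.3021, 0.2044]
tcp_rot: [-3.14, -0.002, 3.139]
wrist_force: [-0.7, -0.5, -0.7]
opening: 0.0601
grip_force: 0.0Traceback (most recent call last):
  File "rim.py", line 4, in <module>
    p=Rm.T@(np.array([.56,.02,.075])-e); u=K@p/p[2]; u=u[:2]; print(c,u,"f/Z",K[0,0]/p[2])
                                           ~^~
ValueError: matmul: Input operand 1 does not have enough dimensions (has 0, gufunc core with signature (n?,k),(k,m?)->(n?,m?) requires 1)
```

```bash
sed -i 's/d\["rotation"\],d/(lambda r: R.from_euler("xyz",r).as_matrix() if np.size(r)==3 else np.asarray(r))(d["rotation"]),d/; 1a from scipy.spatial.transform import Rotation as R' rim.py; python3 rim.py; python3 -c "
import numpy as np
d=np.load('top.npz');print(d['rotation'],d['eye'])"
```

```text
top [284.07213133 214.12322284] f/Z 404.51669385668384
crop origin 244 184
scene [283.86483434 214.96701884] f/Z 470.39017602455164
crop origin 243 184
[-3.06016374  0.02632224 -1.58586182] [4.83789322e-01 7.41602851e-04 1.11622321e+00]
```

View pics/rim.png

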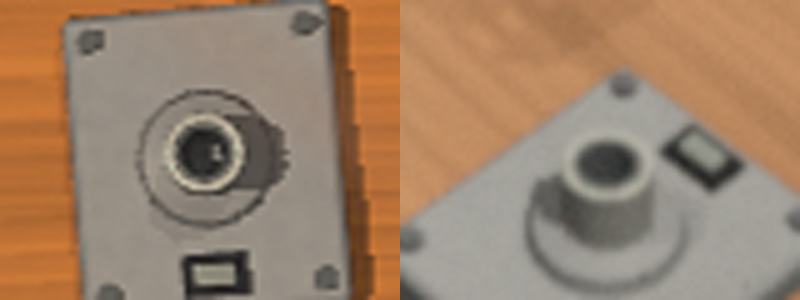

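The rim's centre is about (284,214) in the top view and (284,216) in the scene view. That puts the mouth at about (0.5595, 0.0195). Next is the drum grasp.

```bash
python3 -m pendant '[[[0,0.005,0.07,0,0,0],[0,0,0.07,0,0,0],[0,0,0.06,0,0,0],[0,0,0.05,0,0,0],[0,0,0.04,0,0,0],[0,0,0.026,0,0,0],[0,0,0,0,0,0],[0,0,0,0,0,0]]]'
python3 -m pendant '[[[0,0,0,0,0,0],[0,0,0,0,0,0],[0,0,0,0,0,0],[0,0,0,0,0,0],[0,0,0,0,0,0],[0,0,0,0,0,0],[0,0,-0.02,0,0,0],[0,0,-0.1,0,0,0]]]' 0 25
```

```text
time: 10.25
tcp_pos: [0.494, 0.3058, 0.0802]
tcp_rot: [3.141, 0.001, 3.141]
wrist_force: [0.8, 0.8, 0.2]
opening: 0.06
grip_force: 0.0
time: 11.05
tcp_pos: [0.4898, 0.304, 0.1226]
tcp_rot: [-3.137, -0.009, 3.141]
wrist_force: [0.3, 0.4, -1.5]
opening: 0.0253
grip_force: 25.0
```

```bash
python3 -m pendant '[[[0,0,-0.1,0,0,0],[0,0,-0.08,0,0,0],[-0.0275,-0.118,0,0,0,0],[-0.0275,-0.118,0,0,0,0],[-0.0275,-0.118,0,0,0,0],[-0.0275,-0.118,0,0,0,0],[-0.0275,-0.118,0,0,0,0],[-0.0275,-0.118,0,0,0,0]]]'
python3 -m pendant '[[[0,0,0,0,0,0],[0,0,0,0,0,0],[0,0,0,0,0,0],[0,0,0,0,0,0],[0,0,0,0,0,0],[0,0,0,0,0,0],[0,0,0,0,0,0],[0,0,0,0,0,0]]]'
python3 - <<'E'
from h import *
st()
look(["slim_drum_mid","slim_drum_tip"],save="c"); st()
a=[cv2.imread(f"pics/c_{c}.png") for c in("top","scene")]
cv2.imwrite("pics/c.png",np.hstack([cv2.resize(i[120:270,200:380],None,fx=2.2,fy=2.2,interpolation=cv2.INTER_CUBIC) for i in a]))
E
```

```text
time: 11.85
tcp_pos: [0.5594, 0.0208, 0.1999]
tcp_rot: [3.141, 0.0, -3.142]
wrist_force: [1.4, -0.8, -0.9]
opening: 0.0253
grip_force: 25.0
time: 12.65
tcp_pos: [0.5593, 0.023, 0.1994]
tcp_rot: [-3.142, -0.0, -3.141]
wrist_force: [-0.2, -0.3, -1.7]
opening: 0.0258
grip_force: 25.0
{'time': 12.65, 'q': [-0.05, 0.032, 1.627, -0.0, 1.483, -1.622], 'tcp_pos': [0.559, 0.023, 0.199], 'tcp_rot': [-3.142, -0.0, -3.141], 'wrist_force': [-0.246, -0.314, -1.706], 'opening': 0.026, 'grip_force': 24.999}
top slim_drum_mid []
top slim_drum_tip []
scene slim_drum_mid [([0.556, 0.0263, 0.2105], 0.85)]
scene slim_drum_tip [([0.56, 0.023, 0.124], 0.82), ([0.4001, -0.2797, 0.0019], 0.61)]
{'time': 12.95, 'q': [-0.051, 0.032, 1.627, -0.0, 1.483, -1.622], 'tcp_pos': [0.559, 0.023, 0.199], 'tcp_rot': [-3.142, -0.0, 3.141], 'wrist_force': [-0.312, -0.208, -1.731], 'opening': 0.025, 'grip_force': 24.999}
```

View pics/c.png

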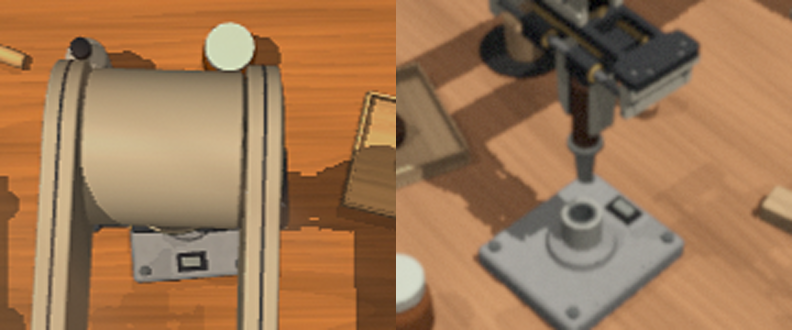

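The drum hangs above the open mouth, with its tip at crop (585,182) and the rim at (578,212). I'll work out the relative offset from the drum's outline.

```bash
cat > tip.py <<'E'
from h import *
def proj(f,P):
    Rm=f["rotation"]; Rm=R.from_euler("xyz",Rm).as_matrix() if np.size(Rm)==3 else np.asarray(Rm)
    p=Rm.T@(np.asarray(P)-f["eye"]); u=np.asarray(f["mtx"])@p; return u[:2]/u[2]
if __name__=="__main__":
    f=manip.grab_frame("scene"); s=manip.sense()
    m=manip.outline_of(f,"slim_drum_mid")[0]["region"]
    ys,xs=np.nonzero(m); print("bottom",ys.max())
    for y in range(ys.max()-14,ys.max()+1): print(y,xs[ys==y].min(),xs[ys==y].max())
    t=np.array(s["tcp_pos"]); t[2]-=0.0752
    print("tip pred",proj(f,t),"tip +7.5 up",proj(f,t+[0,0,.0075])); 
    for P in([.5595,.0195,.075],[.5645,.0195,.075],[.5595,.0245,.075]): print(P,proj(f,P))
    x,y=proj(f,t).astype(int); cv2.imwrite("pics/d.png",cv2.resize(f["color"][y-25:y+35,x-40:x+40],None,fx=10,fy=10,interpolation=cv2.INTER_CUBIC)); print(x-40,y-25)
E
python3 tip.py
```

```text
bottom 203
189 280 291
190 281 291
191 281 290
192 281 290
193 281 290
194 282 290
195 282 289
196 282 289
197 282 289
198 282 289
199 282 289
200 282 289
201 283 289
202 284 288
203 285 287
tip pred [285.05498942 199.79467892] tip +7.5 up [285.08109918 197.29384808]
[0.5595, 0.0195, 0.075] [283.89005448 214.71659664]
[0.5645, 0.0195, 0.075] [282.1024607  215.86901739]
[0.5595, 0.0245, 0.075] [285.42575021 216.07308626]
245 174
```

View pics/d.png

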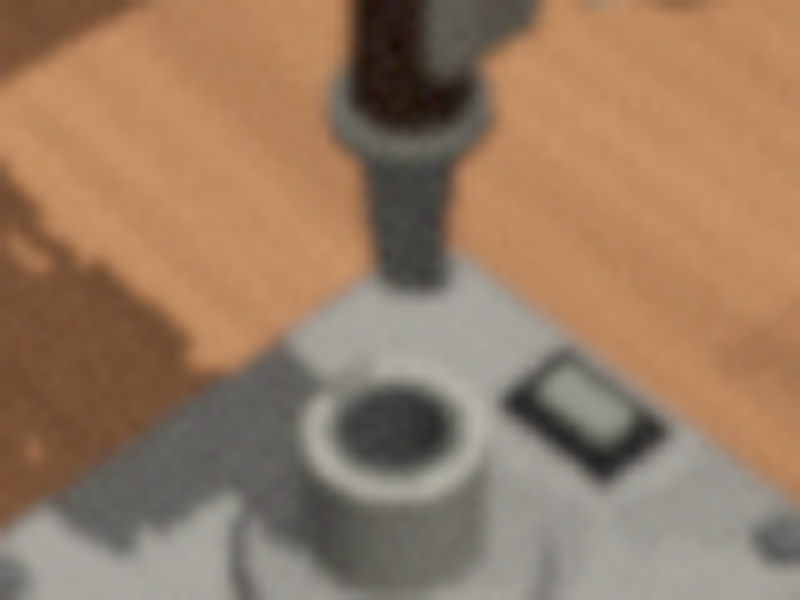

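```bash
python3 -m pendant '[[[-0.006,-0.006,0.02,0,0,0],[0,0,0.04,0,0,0],[0,0,0.03,0,0,0],[0,0,0.03,0,0,0],[0,0,0.02,0,0,0],[0,0,0.02,0,0,0],[0,0,0,0,0,0],[0,0,0,0,0,0]]]'
python3 - <<'E'
from tip import *
f=manip.grab_frame("scene"); x,y=245,184
cv2.imwrite("pics/e.png",cv2.resize(f["color"][y:y+60,x:x+80],None,fx=8,fy=8,interpolation=cv2.INTER_CUBIC)); st()
E
```

```text
time: 13.85
tcp_pos: [0.5619, 0.0203, 0.1356]
tcp_rot: [3.142, 0.0, 3.141]
wrist_force: [-0.1, 0.0, -0.8]
opening: 0.0253
grip_force: 25.0
{'time': 13.9, 'q': [-0.055, 0.083, 1.692, -0.0, 1.366, -1.626], 'tcp_pos': [0.562, 0.02, 0.136], 'tcp_rot': [-3.142, 0.001, 3.141], 'wrist_force': [0.617, 0.275, -1.403], 'opening': 0.026, 'grip_force': 25.0}
```

View pics/e.png

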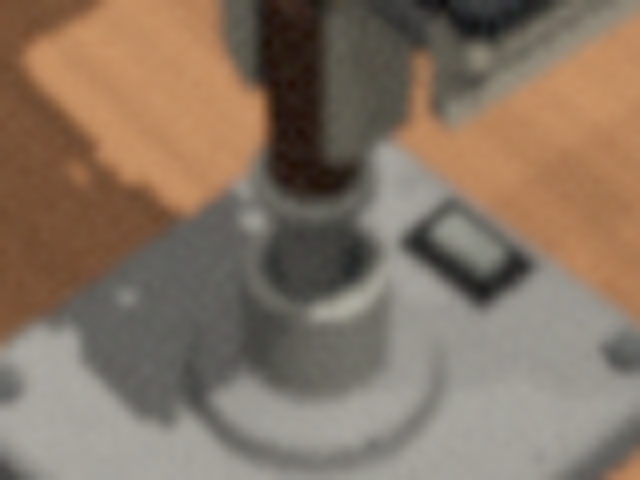

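The shank is inside the mouth, roughly centred at (315,260) in the crop, with no side force. I'll lower it further.

```bash
python3 -m pendant '[[[0,0,0.01,0,0,0],[0,0,0.01,0,0,0],[0,0,0.0075,0,0,0],[0,0,0.005,0,0,0],[0,0,0.0025,0,0,0],[0,0,0,0,0,0],[0,0,0,0,0,0],[0,0,0,0,0,0]]]'
```

```text
time: 14.7
tcp_pos: [0.5619, 0.0203, 0.1216]
tcp_rot: [-3.142, 0.0, 3.141]
wrist_force: [-0.5, -0.3, -1.4]
opening: 0.0258
grip_force: 25.0
```

```bash
python3 -m pendant '[[[0,0,0.004,0,0,0],[0,0,0.003,0,0,0],[0,0,0,0,0,0],[0,0,0,0,0,0],[0,0,0,0,0,0],[0,0,0,0,0,0],[0,0,0,0,0,0],[0,0,0,0,0,0]]]'
python3 -m pendant '[[[0,0,0,0,0,0],[0,0,0,0,0,0],[0,0,0,0,0,0],[0,0,0,0,0,0],[0,0,0,0,0,0],[0,0,0,0,0,0],[0,0,0,0,0,0],[0,0,0,0,0,0]]]' 70
python3 -m pendant '[[[0,0,-0.05,0,0,0],[0,0,-0.05,0,0,0],[0,0,-0.1,0,0,0],[0,0,-0.1,0,0,0],[0.1,-0.06,0,0,0,0],[0.1,-0.06,0,0,0,0],[0.1,-0.06,0,0,0,0],[0.1,-0.06,0,0,0,0]]]'
python3 - <<'E'
from h import *
look(["slim_drum_mid","slim_drum_tip"],save="g"); look(["mallet_handle"])
E
```

```text
time: 15.5
tcp_pos: [0.5618, 0.0203, 0.1187]
tcp_rot: [-3.142, 0.0, 3.141]
wrist_force: [0.3, 0.4, -1.4]
opening: 0.0258
grip_force: 25.0
time: 16.3
tcp_pos: [0.5618, 0.0203, 0.1186]
tcp_rot: [-3.142, -0.0, 3.141]
wrist_force: [-0.7, 0.4, 0.2]
opening: 0.0699
grip_force: 0.0
time: 17.1
tcp_pos: [0.4003, -0.0762, 0.2386]
tcp_rot: [-3.141, 0.0, -3.141]
wrist_force: [0.1, -0.3, 1.0]
opening: 0.0703
grip_force: 0.0
top slim_drum_mid [([0.5612, 0.0201, 0.1245], 0.56), ([0.5614, 0.0189, 0.0743], 0.41)]
top slim_drum_tip []
scene slim_drum_mid [([0.5576, 0.0198, 0.129], 0.71), ([0.4171, 0.3029, 0.0932], 0.59)]
scene slim_drum_tip [([0.5648, 0.0208, 0.0373], 0.77)]
top mallet_handle [([0.4045, -0.2742, 0.1033], 0.89), ([0.401, -0.2756, 0.0041], 0.25)]
scene mallet_handle [([0.4038, -0.2727, 0.095], 0.8)]
```

```bash
python3 -m pendant '[[[-0.0075,-0.099,0,0,0,0],[0,-0.099,0,0,0,0],[0,-0.099,0,0,0,0],[0,-0.099,0,0,0,0],[0,-0.099,0,0,0,0],[0,0,0.05,0,0,0],[0,0,0.075,0,0,0],[0,0,0.075,0,0,0]]]' 60
python3 -m pendant '[[[0,0,0.075,0,0,0],[0,0,0.06,0,0,0],[0,0,0.04,0,0,0],[0,0,0.02,0,0,0],[0,0,0,0,0,0],[0,0,0,0,0,0],[0,0,0,0,0,0],[0,0,0,0,0,0]]]'
python3 -m pendant '[[[0,0,0,0,0,0],[0,0,0,0,0,0],[0,0,0,0,0,0],[0,0,0,0,0,0],[0,0,0,0,0,0],[0,0,0,0,0,0],[0,0,0,0,0,0],[0,0,0,0,0,0]]]' 0 60
```

```text
time: 18.4
tcp_pos: [0.4054, -0.2741, 0.1576]
tcp_rot: [-3.142, 0.0, 3.141]
wrist_force: [0.3, 0.4, -0.8]
opening: 0.0601
grip_force: 0.0
time: 19.2
tcp_pos: [0.4054, -0.2742, 0.0818]
tcp_rot: [-3.14, 0.001, 3.141]
wrist_force: [-0.6, -0.4, -0.3]
opening: 0.0602
grip_force: 0.0
time: 20.0
tcp_pos: [0.4047, -0.2734, 0.0806]
tcp_rot: [3.141, -0.0, 3.142]
wrist_force: [-0.4, 2.5, 1.6]
opening: 0.0282
grip_force: 60.0
```

```bash
python3 -m pendant '[[[0,0,-0.05,0,0,0],[0,0,-0.1,0,0,0],[0,0,-0.1,0,0,0],[0,0,-0.1,0,0,0],[0,0,-0.1,0,0,0],[0,0,-0.05,0,0,0],[-0.0557,0.1047,0,0,0,0],[-0.0557,0.1047,0,0,0,0]]]'
python3 -m pendant '[[[-0.0557,0.1047,0,0,0,0],[-0.0557,0.1047,0,0,0,0],[-0.0557,0.1047,0,0,0,0],[-0.0557,0.1047,0,0,0,0],[-0.0557,0.1047,0,0,0,0],[0,0,0,0,0,0],[0,0,0,0,0,0],[0,0,0,0,0,0]]]'
python3 - <<'E'
from tip import *
f=manip.grab_frame("scene"); st()
print([(n,np.round(d["position"],4),d["conf"]) for n in("mallet_handle","slim_drum_mid") for d in manip.place_of(f,n)[:1]])
x,y=225,120
cv2.imwrite("pics/k.png",cv2.resize(f["color"][y:y+120,x:x+120],None,fx=5,fy=5,interpolation=cv2.INTER_CUBIC))
E
```

```text
time: 20.8
tcp_pos: [0.4496, -0.1905, 0.2812]
tcp_rot: [-3.14, 0.001, 3.137]
wrist_force: [0.8, -0.2, -3.3]
opening: 0.0283
grip_force: 60.0
time: 21.6
tcp_pos: [0.5604, 0.0186, 0.28]
tcp_rot: [-3.141, -0.001, 3.141]
wrist_force: [-0.0, -0.6, -3.3]
opening: 0.0279
grip_force: 60.0
{'time': 21.65, 'q': [-0.058, 0.007, 1.506, -0.001, 1.629, -1.628], 'tcp_pos': [0.56, 0.018, 0.28], 'tcp_rot': [-3.141, -0.001, 3.14], 'wrist_force': [-0.152, -0.482, -3.149], 'opening': 0.028, 'grip_force': 59.987}
[('mallet_handle', array([0.5545, 0.0155, 0.2951]), 0.92)]
```

View pics/k.png

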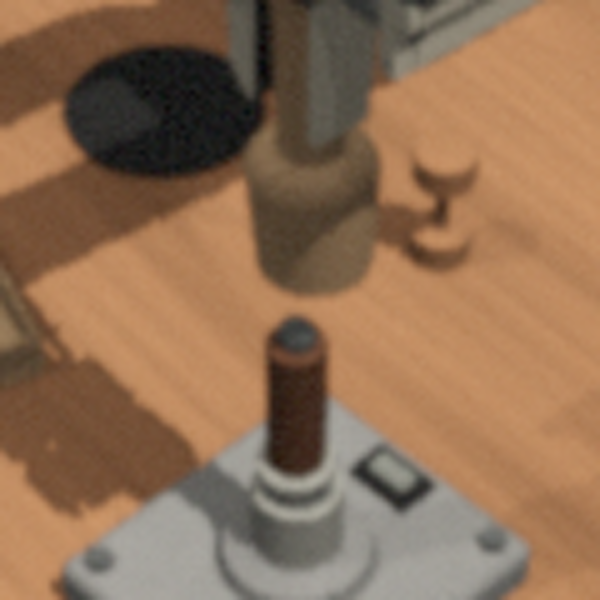

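The mallet is above the drum but looks offset: the face is centred near column 314 and the stub near 296. I'll fit both silhouettes to measure the relative offset.

```bash
cat > fit.py <<'E'
from tip import *
from scipy.optimize import minimize
S=4
def mask(f,parts,P,a):
    im=np.zeros((420*S,560*S),np.uint8); t=np.linspace(0,2*np.pi,40)
    Rm=R.from_rotvec([a[0],a[1],0]).as_matrix()
    for r,z0,z1 in parts:
        pts=[proj(f,P+Rm@np.array([r*np.cos(u),r*np.sin(u),z])) for z in(z0,z1) for u in t]
        h=cv2.convexHull((np.array(pts)*S+S/2).astype(np.int32)); cv2.fillConvexPoly(im,h,255)
    return cv2.resize(im,(560,420),interpolation=cv2.INTER_AREA)/255.
def fit(f,name,parts,P,tilt):
    m=manip.outline_of(f,name)[0]["region"].astype(float)
    def c(v):
        q=mask(f,parts,np.array([P[0]+v[0]*.005,P[1]+v[1]*.005,P[2]]),(v[2:]*.05 if tilt else [0,0]))
        w=W; return (np.abs(q-m)*w).sum()
    # only judge within the model's image rows, grown below
    q=mask(f,parts,np.array(P),[0,0]); ys=np.nonzero(q.sum(1))[0]; W=np.zeros((420,560)); W[ys.min()+6:ys.max()+12]=1
    n=4 if tilt else 2
    b=min((minimize(c,x0,method="Nelder-Mead",options=dict(initial_simplex=np.vstack([x0,x0+np.eye(n)]),maxiter=150)) for x0 in(np.zeros(n),)),key=lambda r:r.fun)
    print(name,"xy",np.round(np.array(P[:2])+b.x[:2]*.005,4),"tilt",np.round(b.x[2:]*.05,3),"cost",round(b.fun,1),"area",m.sum())
if __name__=="__main__":
    f=manip.grab_frame("scene"); t=manip.sense()["tcp_pos"]; print(t)
    fit(f,"mallet_handle",[(.026,0,.055)],[t[0],t[1],t[2]-.0766],False)
    fit(f,"mallet_handle",[(.026,0,.055)],[t[0],t[1],t[2]-.0766],True)
    fit(f,"slim_drum_mid",[(.013,0,.070),(.008,.07,.078)],[.56,.02,.092],False)
    fit(f,"slim_drum_mid",[(.013,0,.070),(.008,.07,.078)],[.56,.02,.092],True)
E
time python3 fit.py
```

```text
[0.56051735 0.0182222  0.28078222]
mallet_handle xy [ 0.5847 -0.1665] tilt [] cost 0.0 area 1065.0
mallet_handle xy [ 0.5341 -0.1087] tilt [0.623 0.612] cost 0.0 area 1065.0
slim_drum_mid xy [0.5694 0.031 ] tilt [] cost 40.6 area 470.0
slim_drum_mid xy [0.5713 0.0318] tilt [ 0.081 -0.087] cost 29.2 area 470.0
real	0m3.104s
user	0m2.475s
sys	0m0.840s
```

```bash
python3 - <<'E'
import re
s=open("fit.py").read()
s=s.replace("(.008,.07,.078)]","(.008,.07,.078),(.017,-.006,0)]").replace("ys.max()+12","ys.max()+3")
s=s.replace('    def c(v)','    ys,xs=np.nonzero(m); print(name,"rows",ys.min(),ys.max(),"cols",xs.min(),xs.max())\n    def c(v)')
s=s.replace("    n=4 if","    print('model rows',ys.min(),ys.max())\n    n=4 if").replace("[(.026,0,.055)]","[(.026,0,.055),(.013,.055,.07)]")
open("fit.py","w").write(s)
E
python3 fit.py
```

```text
[0.56071327 0.01903372 0.2808107 ]
mallet_handle rows 205 228 cols 365 391
model rows 138 180
mallet_handle xy [ 0.5849 -0.1657] tilt [] cost 0.0 area 426.0
mallet_handle rows 205 228 cols 365 391
model rows 138 180
mallet_handle xy [ 0.522  -0.1109] tilt [0.75  0.647] cost 0.0 area 426.0
slim_drum_mid rows 118 179 cols 273 300
model rows 181 218
slim_drum_mid xy [ 0.5841 -0.1647] tilt [] cost 0.0 area 1010.0
slim_drum_mid rows 118 179 cols 273 300
model rows 181 218
slim_drum_mid xy [ 0.5335 -0.1069] tilt [0.623 0.612] cost 0.0 area 1010.0
```

```bash
python3 - <<'E'
s=open("fit.py").read()
s=s.replace('m=manip.outline_of(f,name)[0]["region"].astype(float)','q=mask(f,parts,np.array(P),[0,0]); m=max((d["region"].astype(float) for nn in ("mallet_handle","slim_drum_mid") for d in manip.outline_of(f,nn)),key=lambda r:(r*q).sum()/(1+(r+q>0.5).sum()))')
open("fit.py","w").write(s)
E
python3 fit.py
```

```text
[0.56072833 0.019418   0.28062839]
mallet_handle rows 117 179 cols 273 301
model rows 139 181
mallet_handle xy [0.5532 0.0212] tilt [] cost 79.7 area 1071.0
mallet_handle rows 117 179 cols 273 301
model rows 139 181
mallet_handle xy [0.5534 0.0228] tilt [ 0.048 -0.005] cost 82.8 area 1071.0
slim_drum_mid rows 183 220 cols 276 292
model rows 181 218
slim_drum_mid xy [0.5639 0.0243] tilt [] cost 24.8 area 497.0
slim_drum_mid rows 183 220 cols 276 292
model rows 181 218
slim_drum_mid xy [0.5637 0.0245] tilt [-0.002  0.009] cost 23.6 area 497.0
```

The mallet sits about 8 mm too far in −x. I'll correct that and lower it almost to contact.

```bash
python3 -m pendant '[[[-0.02,0.003,0.01,0,0,0],[0,0,0.02,0,0,0],[0,0,0.02,0,0,0],[0,0,0.015,0,0,0],[0,0,0.01,0,0,0],[0,0,0,0,0,0],[0,0,0,0,0,0],[0,0,0,0,0,0]]]'
python3 - <<'E'
from tip import *
f=manip.grab_frame("scene"); st()
x,y=225,120
cv2.imwrite("pics/l.png",cv2.resize(f["color"][y:y+120,x:x+120],None,fx=5,fy=5,interpolation=cv2.INTER_CUBIC))
E
```

```text
time: 23.5
tcp_pos: [0.569, 0.0206, 0.2512]
tcp_rot: [-3.142, 0.001, 3.141]
wrist_force: [-0.4, -0.4, -2.5]
opening: 0.0285
grip_force: 60.0
{'time': 23.55, 'q': [-0.054, 0.035, 1.53, -0.0, 1.576, -1.624], 'tcp_pos': [0.569, 0.021, 0.251], 'tcp_rot': [-3.142, 0.001, 3.141], 'wrist_force': [-0.633, 0.334, -3.152], 'opening': 0.028, 'grip_force': 59.996}
```

View pics/l.png

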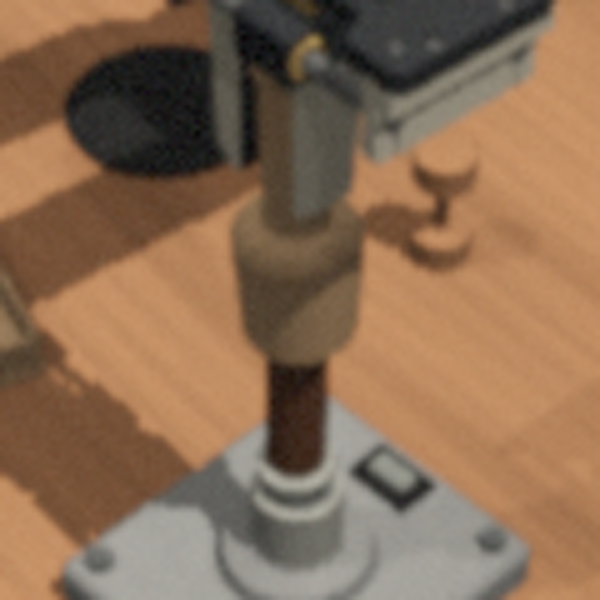

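The mallet is now centred over the drum, with the face at column 299 and the stub at 297. I'll press in small steps.

```bash
python3 -m pendant '[[[0,0,0.004,0,0,0],[0,0,0.004,0,0,0],[0,0,0.004,0,0,0],[0,0,0.002,0,0,0],[0,0,0.002,0,0,0],[0,0,0,0,0,0],[0,0,0,0,0,0],[0,0,0,0,0,0]]]'
python3 -m pendant '[[[0,0,0.002,0,0,0],[0,0,0.002,0,0,0],[0,0,0.002,0,0,0],[0,0,0.001,0,0,0],[0,0,0,0,0,0],[0,0,0,0,0,0],[0,0,0,0,0,0],[0,0,0,0,0,0]]]'
```

```text
time: 24.35
tcp_pos: [0.5689, 0.0206, 0.2446]
tcp_rot: [-3.142, 0.001, 3.141]
wrist_force: [0.5, -0.1, 3.3]
opening: 0.0283
grip_force: 60.0
time: 25.15
tcp_pos: [0.5686, 0.0206, 0.2412]
tcp_rot: [3.142, -0.0, 3.141]
wrist_force: [0.6, 0.5, 1.7]
opening: 0.0283
grip_force: 60.0
```

```bash
python3 -m pendant '[[[0,0,0.002,0,0,0],[0,0,0.002,0,0,0],[0,0,0.002,0,0,0],[0,0,0.002,0,0,0],[0,0,0,0,0,0],[0,0,0,0,0,0],[0,0,0,0,0,0],[0,0,0,0,0,0]]]'
python3 -m pendant '[[[0,0,0.002,0,0,0],[0,0,0.002,0,0,0],[0,0,0.002,0,0,0],[0,0,0,0,0,0],[0,0,0,0,0,0],[0,0,0,0,0,0],[0,0,0,0,0,0],[0,0,0,0,0,0]]]'
```

```text
time: 25.95
tcp_pos: [0.5687, 0.0206, 0.2381]
tcp_rot: [3.142, -0.0, 3.141]
wrist_force: [0.1, 0.2, 3.0]
opening: 0.0282
grip_force: 60.0
time: 26.75
tcp_pos: [0.5689, 0.0206, 0.2362]
tcp_rot: [-3.142, 0.001, 3.141]
wrist_force: [0.2, 0.4, 4.9]
opening: 0.028
grip_force: 60.0
```

```bash
python3 -m pendant '[[[0,0,0.002,0,0,0],[0,0,0.002,0,0,0],[0,0,0.002,0,0,0],[0,0,0,0,0,0],[0,0,0,0,0,0],[0,0,0,0,0,0],[0,0,0,0,0,0],[0,0,0,0,0,0]]]'
```

```text
time: 27.55
tcp_pos: [0.5701, 0.0205, 0.2359]
tcp_rot: [-3.141, 0.004, 3.141]
wrist_force: [-0.3, -0.1, 14.2]
opening: 0.0278
grip_force: 60.0
```

```bash
python3 -m pendant '[[[0,0,0.002,0,0,0],[0,0,0.002,0,0,0],[0,0,0,0,0,0],[0,0,0,0,0,0],[0,0,0,0,0,0],[0,0,0,0,0,0],[0,0,0,0,0,0],[0,0,0,0,0,0]]]'
python3 -m pendant '[[[0,0,-0.02,0,0,0],[0,0,-0.03,0,0,0],[0,0,-0.05,0,0,0],[0,0,-0.05,0,0,0],[0,0,0,0,0,0],[0,0,0,0,0,0],[0,0,0,0,0,0],[0,0,0,0,0,0]]]'
python3 - <<'E'
from fit import *
f=manip.grab_frame("scene"); st()
print([(np.round(d["position"],4),d["conf"]) for d in manip.place_of(f,"slim_drum_mid")[:2]])
for z in(.092,.082): fit(f,"slim_drum_mid",[(.013,0,.070),(.008,.07,.078),(.017,-.006,0)],[.56,.02,z],True)
x,y=225,120
cv2.imwrite("pics/m.png",cv2.resize(f["color"][y:y+120,x:x+120],None,fx=5,fy=5,interpolation=cv2.INTER_CUBIC))
E
```

```text
time: 28.35
tcp_pos: [0.5709, 0.0204, 0.2359]
tcp_rot: [-3.141, 0.007, 3.141]
wrist_force: [-0.4, -0.2, 19.3]
opening: 0.0283
grip_force: 60.0
time: 29.15
tcp_pos: [0.568, 0.0207, 0.29]
tcp_rot: [3.141, -0.003, 3.141]
wrist_force: [0.7, 0.5, -2.7]
opening: 0.0279
grip_force: 60.0
{'time': 29.2, 'q': [-0.054, 0.029, 1.466, -0.0, 1.649, -1.624], 'tcp_pos': [0.568, 0.021, 0.29], 'tcp_rot': [3.141, -0.002, 3.141], 'wrist_force': [-0.349, 0.557, -3.595], 'opening': 0.028, 'grip_force': 59.978}
[(array([0.5574, 0.0208, 0.1194]), 0.79)]
slim_drum_mid rows 115 177 cols 270 298
model rows 181 218
slim_drum_mid xy [ 0.5335 -0.1069] tilt [0.623 0.612] cost 0.0 area 1043.0
slim_drum_mid rows 115 177 cols 270 298
model rows 184 221
slim_drum_mid xy [ 0.5335 -0.1069] tilt [0.623 0.348] cost 0.0 area 1043.0
```

View pics/m.png

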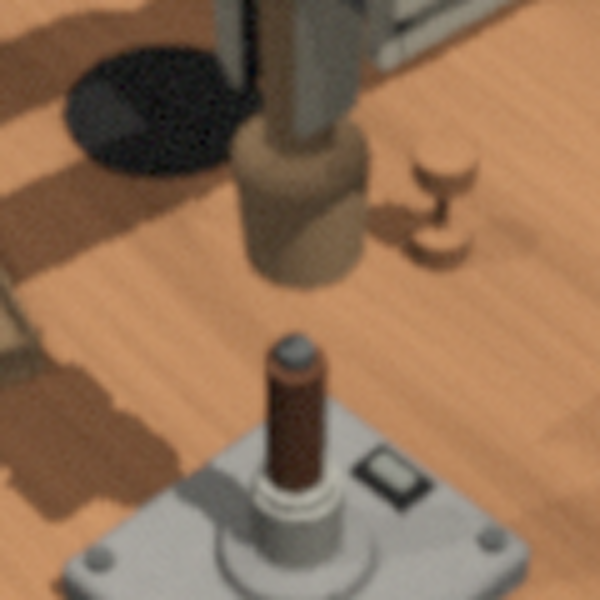

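The drum's collar now sits on the rim at about (297,498), 10 mm lower, so it is home. Next I return the mallet to the pad.

```bash
python3 -m pendant '[[[0.0584,-0.1053,0,0,0,0],[0.0584,-0.1053,0,0,0,0],[0.0584,-0.1053,0,0,0,0],[0.0584,-0.1053,0,0,0,0],[0.0584,-0.1053,0,0,0,0],[0.0584,-0.1053,0,0,0,0],[0.0584,-0.1053,0,0,0,0],[0,0,0,0,0,0]]]'
python3 -m pendant '[[[0,0,0.09,0,0,0],[0,0,0.09,0,0,0],[0,0,0.09,0,0,0],[0,0,0.09,0,0,0],[0,0,0.07,0,0,0],[0,0,0.05,0,0,0],[0,0,0.02,0,0,0],[0,0,0,0,0,0]]]'
```

```text
time: 30.25
tcp_pos: [0.4021, -0.2789, 0.2919]
tcp_rot: [-3.139, -0.001, 3.135]
wrist_force: [-0.5, 0.7, -4.2]
opening: 0.0284
grip_force: 60.0
time: 31.05
tcp_pos: [0.4048, -0.2733, 0.0909]
tcp_rot: [3.14, -0.002, -3.141]
wrist_force: [-0.5, -1.3, -2.4]
opening: 0.0282
grip_force: 60.0
```

```bash
python3 -m pendant '[[[0,0,0.008,0,0,0],[0,0,0.006,0,0,0],[0,0,0.005,0,0,0],[0,0,0.003,0,0,0],[0,0,0,0,0,0],[0,0,0,0,0,0],[0,0,0,0,0,0],[0,0,0,0,0,0]]]'
```

```text
time: 31.85
tcp_pos: [0.4052, -0.2742, 0.0831]
tcp_rot: [-3.142, 0.0, 3.141]
wrist_force: [0.5, 0.7, -3.5]
opening: 0.0282
grip_force: 60.0
```

```bash
python3 -m pendant '[[[0,0,0.004,0,0,0],[0,0,0.002,0,0,0],[0,0,0.001,0,0,0],[0,0,0,0,0,0],[0,0,0,0,0,0],[0,0,0,0,0,0],[0,0,0,0,0,0],[0,0,0,0,0,0]]]'
```

```text
time: 32.65
tcp_pos: [0.4054, -0.2744, 0.0808]
tcp_rot: [-3.141, 0.001, 3.141]
wrist_force: [-2.3, 1.2, 6.0]
opening: 0.0287
grip_force: 60.0
```

Touching the pad. I'll release it and go up.

```bash
python3 -m pendant '[[[0,0,0,0,0,0],[0,0,0,0,0,0],[0,0,0,0,0,0],[0,0,0,0,0,0],[0,0,0,0,0,0],[0,0,0,0,0,0],[0,0,0,0,0,0],[0,0,0,0,0,0]]]' 70 20
python3 -m pendant '[[[0,0,-0.05,0,0,0],[0,0,-0.1,0,0,0],[0,0,-0.1,0,0,0],[0,0,-0.1,0,0,0],[0,0,-0.1,0,0,0],[0.05,0.1,0,0,0,0],[0,0.1,0,0,0,0],[0,0.1,0,0,0,0]]]'
python3 - <<'E'
from h import *
st(); look(["mallet_handle","pad_top","cap_knob","slim_drum_mid","slim_drum_tip"],save="z"); st()
E
```

```text
time: 33.45
tcp_pos: [0.4052, -0.2742, 0.0802]
tcp_rot: [3.142, -0.0, 3.141]
wrist_force: [0.3, 0.2, 0.2]
opening: 0.07
grip_force: 0.0
time: 34.25
tcp_pos: [0.3849, -0.1534, 0.2607]
tcp_rot: [-3.141, 0.001, 3.14]
wrist_force: [1.3, -0.4, -0.6]
opening: 0.0696
grip_force: 0.0
{'time': 34.25, 'q': [-0.503, -0.406, 1.9, 0.0, 1.646, -2.072], 'tcp_pos': [0.385, -0.153, 0.261], 'tcp_rot': [-3.141, 0.001, 3.14], 'wrist_force': [1.279, -0.364, -0.647], 'opening': 0.07, 'grip_force': 0.0}
top mallet_handle []
top pad_top [([0.4028, -0.274, 0.0061], 0.93), ([0.5623, 0.0212, 0.0739], 0.24)]
top cap_knob [([0.6167, -0.2606, 0.046], 0.57)]
top slim_drum_mid [([0.5603, 0.0192, 0.1167], 0.63)]
top slim_drum_tip []
scene mallet_handle [([0.4004, -0.274, 0.0952], 0.56)]
scene pad_top [([0.3995, -0.2788, 0.0004], 0.8)]
scene cap_knob [([0.6199, -0.2562, 0.045], 0.68)]
scene slim_drum_mid [([0.5568, 0.0188, 0.1183], 0.93)]
scene slim_drum_tip [([0.3988, -0.2761, 0.0054], 0.28)]
{'time': 34.85, 'q': [-0.506, -0.402, 1.898, -0.0, 1.646, -2.075], 'tcp_pos': [0.385, -0.155, 0.26], 'tcp_rot': [3.141, -0.0, 3.14], 'wrist_force': [-0.365, 0.31, 0.739], 'opening': 0.07, 'grip_force': 0.0}
```

View pics/z_scene.png

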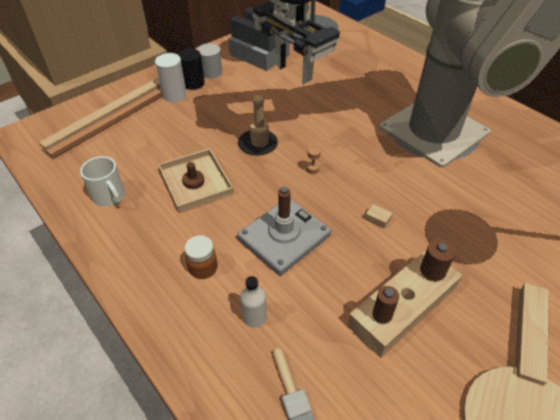

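The mallet stands on its pad at (258,125), the cap is in the tray at (193,178), and the drum is seated at (285,205). Nothing else has moved, so I'm handing in.

```bash
python3 -c "
from workcell import manip
print(manip.job_done())"
```

```text
the job is handed in; nothing more can be done
None
```

I handed the job in at about 35 s of the 72 s allowed: the cap is in the tray, the slim drum is seated home (10 mm lower, driven by steady presses of the mallet rather than separate taps), and the mallet stands on its pad; the hand-in gave no verdict, so this rests on the last pictures and readings.

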